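# Post the sample jar through the sprung flap of the return box

### The arm

A 6-joint arm with a two-finger parallel gripper is mounted at the origin on a cart in front of the work surface, level with it; the furniture and walls round the work are solid. World frame = base frame: x ahead of the robot, y to its left, z up, the work surface at z = 0. Lengths are in m, angles in degrees, forces in N, time in s.
With the tool pointing down it reaches from about 0.35 to 0.875 m from the base axis. Payload 4.2 kg.
Tool frame: the origin (TCP) lies on the centre line of the jaws, within the pads' length; the fingertips stand 11 mm ahead of it and the grasp point (between the pads) lies 8 mm behind it; z points along the fingers, y is the line along which they close (so a half turn about z gives the same grasp; the last joint's range is limited). The gripper opens to 87 mm and grips with 3 to 60 N. Pads are 19 mm wide; open, the fingers measure 117 mm over their backs; the gripper's body (75 mm by 190 mm) begins 51 mm behind the grasp point.
Start: joints at [-58.006, 22.042, 0.453, 0, -68.411, -14.817], TCP at [0.185, -0.597, 0.234] pointing down, gripper open.
Joint ranges: [-179.83, 179.83], [-69.29, 118.12], [-61.27, 80.66], [-181.25, 117.63], [-171.15, -9.14], [-177.46, 177.46]. Speed limits (degrees/s): [159.86, 159.86, 180, 180, 180, 180].

### API

Orientations are given as a 3x3 rotation matrix whose columns are the frame's x, y, z axes.
In Python, from station import r gives the robot as it stands.
- The arm moves only by the tool servo_tool, never from a script. Its argument "commands" is a list that holds one entry, the list of rows, each a list of 7 numbers: the closure, from 0 (fully open) to 1 (shut), then the shift along the tool's x, y, z in mm, then the turn, a rotation vector about the tool's x, y, z in rad. In form: [[[claw, x, y, z, ax, ay, az], ...]]. A call has exactly 5 rows; each row is the pose to reach, as a shift and turn from the pose commanded when the call began, along the tool's axes at that moment; what a row does not reach only later rows make up. A row lasts 1/10 s, in which the tool goes at most 50 mm and 8.59 degrees, less where a joint would pass 70% of its speed; a pose out of reach is approached as far as the arm can. A call with a gripper value outside its range is refused whole. The fingers move at their own pace and stop on an object; the grip force is fixed at half the most. Time passes only in rows, so rows that repeat a pose let the fingers close, or fill a call up. It gives the time, the measured TCP pose, the force, the opening and the grip force at its end, in the units of the state.
- r.sense(): the state, without advancing time (a new reading comes with each control period).
- r.capture(name): name is "scene" or "top" or "wrist"; returns a dict with "pixels" (480x640x3 uint8, red, green, blue), "camera_matrix" (3x3 intrinsics, pixels), "R" (3x3) and "t" (3): a world point X has camera coordinates R X + t. Camera axes: x right, y down, z forward; pixel columns grow to the right and rows downward; lengths in m; the calibration is good to about 2 mm. A picture is of the moment at which its call begins. There is no depth.
- r.finish_job(): hands the job in; it is judged then, once.
The state is a dict: "time_s": time; "joints": joint angles; "joint_velocities": joint speeds; "effort": joint torques, N m; "tcp_pos": TCP position; "ee_rot": TCP orientation; "wrist_force": force on the tool from outside, world axes, zero at the start; "moment": the same for the moment, N m; "gripper_width": opening from 0.0 (shut) to 1.0 (fully open); "gripper_force": force on a finger pad.
Only numpy, scipy, OpenCV 4.12 (cv2) and the standard library are available. Lean on these libraries where they do the work, as an engineer would, in place of code of your own. Each camera call takes 0.05 s, during which the arm holds its last target. There are 200 camera calls.

### The job

Put the short, wide sample jar into the clear sample return box: push it down through the sprung flap in the lid and let go, so that the jar lies inside and the flap has swung fully shut behind it. Leave the tall, slim vial standing where it is.

Things in the scene. Friction and masses are not known exactly. Their poses are not given: they have to be found in the camera images.
- sample_jar: Short clear plastic sample jar with a white screw cap, standing upright on the worktop, 55 mm tall: body 30 mm in diameter, cap 33 mm in diameter (the top 13 mm); 20 to 40 g. Origin: centre of its underside, z up.
- return_box: Fixed box, clear walls, white lid; 116 mm along its x, 160 mm along y, lid top z = 150 mm. Origin: centre of its underside; x points away from the robot, turned up to 0.35 rad. The port in mid-lid is 74 mm (x) by 132 mm (y), with a collar round it, 4 mm thick, top z = 161 mm; fingers may go down into it. A level metal flap shuts it, top z = 146 mm. Inside: floor z = 8 mm, 106 by 150 mm.
- flap (a joint): Flap angle (rad): 0 shut, up to 1.6 as its free edge swings down. 72 mm long, hinged along the box's y at the port edge x = -37 mm; free edge at x = +35 mm. A spring shuts it (0.045 N m shut, 0.07 open): it bears the jar's weight; 1 to 2 N at its middle opens it. It sweeps down to z = 74 mm. A jar let go wholly below the lid drops to the floor, clear of the flap.
- tall_vial: Tall slim glass vial with a white screw cap, 29 mm in diameter, 98 mm tall, standing upright on the worktop; not part of the job. Origin: centre of its underside, z up.
Things that resemble listed ones, but are neither listed nor needed, are in the scene too. Of the things like the sample_jar, leave any that is green or purple; of the rest the larger one is meant.

How it is judged:
By the outcome, as a careful person would: the job done as asked, in the order asked, and still so for the second after the job is handed in, with the robot touching nothing.
It also fails if it takes over 35 s, if anything falls off the work surface, if the arm or the gripper's body presses on something with over 40 N, if the wrist force passes 120 N, or if a joint passes its speed limit or range.

## Working session

There is one attempt and no reset: what is moved stays moved. The work goes in short steps, Python scripts to look and compute and a tool call to move; the robot and the scene stay as the last step left them, time stands still between calls to the robot, and variables do not carry over. Pictures are saved under pics/ and viewed, at most 10 in all, crops included, and the job is handed in when it is done.

Besides the shell and the picture viewer there is one more tool, called after "Call:" as name(argument=value, ...), one argument or row to a line, values as JSON. servo_tool: Moves the arm, as the interface text tells. Its arguments: {"type":"object","properties":{"commands":{"type":"array","items":{"type":"array","items":{"type":"array","items":{"type":"number"}}}}},"required":["commands"]}

```bash
mkdir -p pics
cat > h.py <<'E'
from station import r
import numpy as np, cv2
def snap(cam,name):
    c=r.capture(cam); cv2.imwrite(f'pics/{name}.png',c['pixels'][:,:,::-1]); np.savez(f'pics/{name}.npz',K=c['camera_matrix'],R=c['R'],t=c['t']); return c
def p2w(name,u,v,z):
    d=np.load(f'pics/{name}.npz'); C=-d['R'].T@d['t']; q=d['R'].T@np.linalg.inv(d['K'])@[u,v,1]
    return C+q*(z-C[2])/q[2]
def w2p(name,X):
    d=np.load(f'pics/{name}.npz'); p=d['K']@(d['R']@np.array(X)+d['t']); return p[:2]/p[2]
E
python3 - <<'E'
from h import *
np.set_printoptions(precision=3,suppress=True)
for c in('top','scene'):
    d=snap(c,c+'1'); print(c,-d['R'].T@d['t'],d['R'][2])
s=r.sense();print(s['time_s'],s['tcp_pos'],s['ee_rot'],s['gripper_width'])
E
```

```text
top [0.43  0.204 1.156] [ 0.096  0.012 -0.995]
scene [-0.014  0.649  0.619] [ 0.628 -0.502 -0.595]
0.1 [ 0.184 -0.597  0.233] [[-0.955 -0.295 -0.001]
 [-0.295  0.955  0.002]
 [ 0.     0.002 -1.   ]] 0.9987583958133304
```

View pics/top1.png

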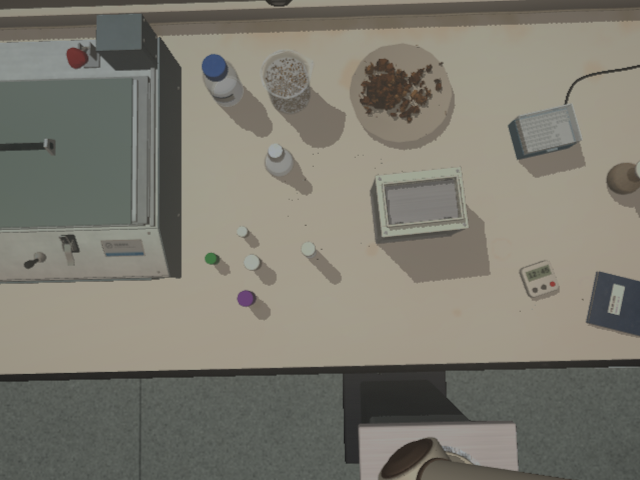

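View pics/scene1.png

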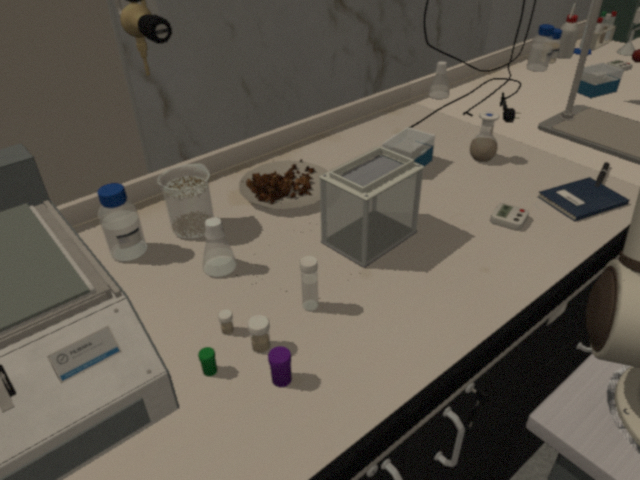

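The top view shows the target jar at (252,262), a smaller white one at (242,231), green at (212,258), purple at (247,298), the vial at (309,249), and the box centred at about (420,203).

Run:
```python
from h import *
np.set_printoptions(precision=3,suppress=True)
im=cv2.imread('pics/top1.png')[155:315,200:480]
cv2.imwrite('pics/crop.png',cv2.resize(im,(784,448),interpolation=cv2.INTER_CUBIC))
for n,u,v,z in(('jar',252,262,.055),('small',242,231,.04),('purple',247,298,.055),('vial',309,249,.098),('green',212,258,.04),('box',424,201,.161)): print(n,p2w('top1',u,v,z))
print(p2w('scene1',260,322,.055),p2w('scene1',309,262,.098))
```

```text
jar [0.485 0.362 0.055]
small [0.549 0.384 0.04 ]
purple [0.413 0.373 0.055]
vial [0.505 0.246 0.098]
green [0.496 0.445 0.04 ]
box [0.582 0.032 0.161]
[0.484 0.365 0.055] [0.505 0.252 0.098]
```

View pics/crop.png

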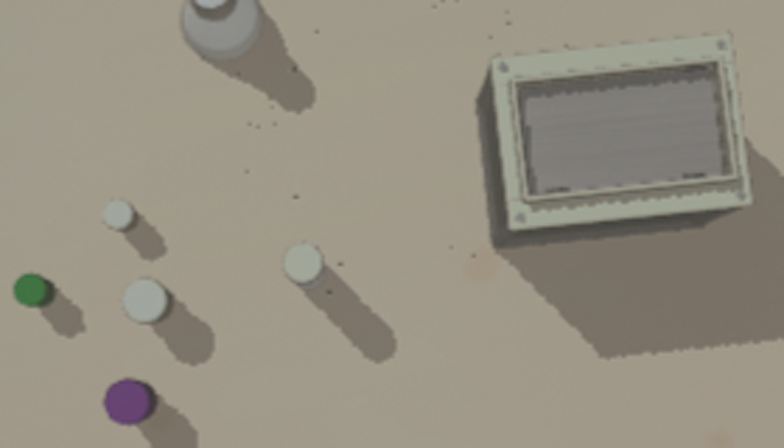

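Run:
```python
from h import *
np.set_printoptions(precision=4,suppress=True)
def quad(Q,z): return np.array([p2w('top1',a/2.8+200-.3,b/2.8+155-.3,z)[:2] for a,b in Q])
P=quad([(492,58),(729,34),(750,204),(513,230)],.150)
print(P,P.mean(0),np.linalg.norm(np.roll(P,-1,0)-P,axis=1))
C=quad([(510,80),(720,60),(738,180),(523,201)],.161)
print(C.mean(0),np.linalg.norm(np.roll(C,-1,0)-C,axis=1))
for a in(P,C):
  y=a[0]-a[1]+a[3]-a[2]; x=a[0]-a[3]+a[1]-a[2]; print(np.degrees([np.arctan2(-y[0],y[1]),np.arctan2(x[1],x[0])]))
```

```text
[[ 0.6338  0.1177]
 [ 0.6454 -0.0388]
 [ 0.5324 -0.0469]
 [ 0.5196  0.108 ]] [0.5828 0.035 ] [0.157  0.1133 0.1554 0.1147]
[0.5817 0.0357] [0.1373 0.0793 0.1395 0.0797]
[4.4722 4.4744]
[3.9581 4.7907]
```

Call:
servo_tool(
  commands=[
    [[0,-36,30,0,0,0,0.147],[0,-72,60,0,0,0,0.294],[0,-108,90,0,0,0,0.441],[0,-144,120,0,0,0,0.588],[0,-180,150,0,0,0,0.737]],
  ],
)

```text
time_s: 0.6
tcp_pos: [0.3083, -0.4063, 0.2332]
ee_rot: [[-0.921, 0.389, -0.0], [0.389, 0.921, 0.001], [0.001, 0.0, -1.0]]
wrist_force: [0.6, -0.4, -0.0]
gripper_width: 1.002
gripper_force: 0.0
```

Call:
servo_tool(
  commands=[
    [[0,10,46,0,0,0,0],[0,20,92,0,0,0,0],[0,30,138,0,0,0,0],[0,40,184,0,0,0,0],[0,50,230,0,0,0,0]],
  ],
)

```text
time_s: 1.1
tcp_pos: [0.3496, -0.1747, 0.2335]
ee_rot: [[-0.923, 0.384, 0.0], [0.384, 0.923, 0.0], [-0.0, 0.0, -1.0]]
wrist_force: [0.7, -0.3, 0.7]
gripper_width: 1.001
gripper_force: 0.0
```

Call:
servo_tool(
  commands=[
    [[0,10,46,0,0,0,0],[0,20,92,0,0,0,0],[0,30,138,0,0,0,0],[0,40,184,0,0,0,0],[0,50,230,0,0,0,0]],
  ],
)

```text
time_s: 1.6
tcp_pos: [0.3916, 0.057, 0.2337]
ee_rot: [[-0.924, 0.383, 0.0], [0.383, 0.924, 0.0], [-0.0, 0.0, -1.0]]
wrist_force: [1.9, 0.1, 0.6]
gripper_width: 0.999
gripper_force: 0.0
```

Call:
servo_tool(
  commands=[
    [[0,10,46,0,0,0,0],[0,20,92,0,0,0,0],[0,30,138,0,0,0,0],[0,40,184,0,0,0,0],[0,50,230,0,0,0,0]],
  ],
)

```text
time_s: 2.1
tcp_pos: [0.4338, 0.2885, 0.2333]
ee_rot: [[-0.924, 0.383, -0.0], [0.383, 0.924, -0.0], [0.0, -0.001, -1.0]]
wrist_force: [0.7, 0.1, 0.9]
gripper_width: 1.003
gripper_force: 0.0
```

Call:
servo_tool(
  commands=[
    [[0,8,38,15,0,0,0],[0,17,75,35,0,0,0],[0,17,75,65,0,0,0],[0,17,75,84,0,0,0],[0,17,75,84,0,0,0]],
  ],
)

```text
time_s: 2.6
tcp_pos: [0.4455, 0.3609, 0.1458]
ee_rot: [[-0.923, 0.384, -0.005], [0.384, 0.923, -0.006], [0.003, -0.008, -1.0]]
wrist_force: [-0.5, -0.2, -0.2]
gripper_width: 1.003
gripper_force: 0.0
```

Run:
```python
from h import *
np.set_printoptions(precision=4,suppress=True)
s=r.sense();print(s['time_s'],s['tcp_pos'],s['ee_rot'],s['joints'])
snap('wrist','w1')
for n,X in(('jar',(.485,.363,.055)),('small',(.549,.384,.04)),('purple',(.413,.373,.055))): print(n,w2p('w1',X))
```

```text
2.6 [0.4455 0.3609 0.1458] [[-0.9234  0.3839 -0.0055]
 [ 0.3839  0.9233 -0.0063]
 [ 0.0027 -0.0079 -1.    ]] [  55.1712   21.7313  -13.6052   -0.0641  -55.1383 -167.7106]
jar [340.1857 294.1012]
small [394.8614 348.5525]
purple [313.9328 193.7358]
```

View pics/w1.png

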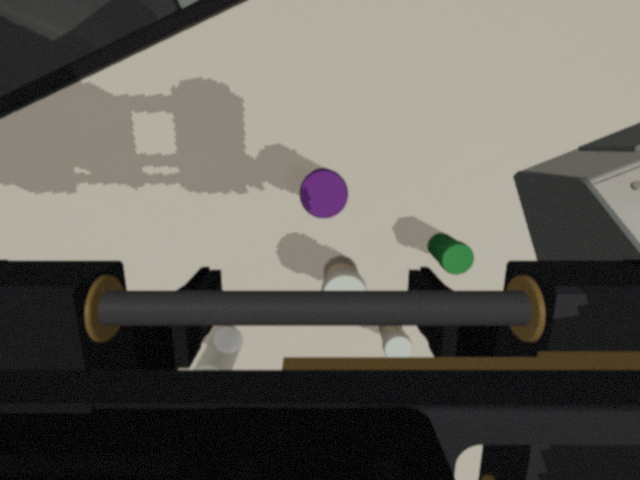

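The wrist view shows the jar's cap at about (344,288), partly behind a gripper rod. Purple is at (324,194), the small jar at (397,343) and the vial at lower left. That matches the prediction to within 3 mm.

Call:
servo_tool(
  commands=[
    [[0,-18,10,0,0,0,0],[0,-36,19,0,0,0,0],[0,-36,19,20,0,0,0],[0,-36,19,40,0,0,0],[0,-36,19,40,0,0,0]],
  ],
)

```text
time_s: 3.15
tcp_pos: [0.4872, 0.3651, 0.1086]
ee_rot: [[-0.923, 0.385, -0.002], [0.385, 0.923, -0.002], [0.001, -0.003, -1.0]]
wrist_force: [-0.1, -0.3, -0.1]
gripper_width: 0.998
gripper_force: 0.0
```

Call:
servo_tool(
  commands=[
    [[0,-1,0,17,0,0,0],[0,-1,0,35,0,0,0],[0,-1,0,52,0,0,0],[0,-1,0,68,0,0,0],[0,-1,0,68,0,0,0]],
  ],
)

```text
time_s: 3.65
tcp_pos: [0.4884, 0.3655, 0.0415]
ee_rot: [[-0.923, 0.384, -0.001], [0.384, 0.923, -0.001], [0.0, -0.002, -1.0]]
wrist_force: [-0.3, -0.9, -0.2]
gripper_width: 1.002
gripper_force: 0.0
```

Call:
servo_tool(
  commands=[
    [[1,0,0,0,0,0,0],[1,0,0,0,0,0,0],[1,0,0,0,0,0,0],[1,0,0,0,0,0,0],[1,0,0,0,0,0,0]],
  ],
)

```text
time_s: 4.15
tcp_pos: [0.4888, 0.366, 0.0421]
ee_rot: [[-0.923, 0.384, 0.001], [0.384, 0.923, 0.001], [-0.0, 0.001, -1.0]]
wrist_force: [0.3, 0.8, 0.2]
gripper_width: 0.63
gripper_force: 0.0
```

Call:
servo_tool(
  commands=[
    [[1,0,0,0,0,0,0],[1,0,0,0,0,0,0],[1,0,0,0,0,0,0],[1,0,0,0,0,0,0],[1,0,0,0,0,0,0]],
  ],
)

```text
time_s: 4.65
tcp_pos: [0.4887, 0.3658, 0.0415]
ee_rot: [[-0.923, 0.384, -0.0], [0.384, 0.923, -0.0], [0.0, -0.0, -1.0]]
wrist_force: [0.0, 0.7, -0.3]
gripper_width: 0.358
gripper_force: 30.0
```

Call:
servo_tool(
  commands=[
    [[1,0,0,-20,0,0,0],[1,0,0,-60,0,0,0],[1,0,0,-100,0,0,0],[1,0,0,-140,0,0,0],[1,0,0,-185,0,0,0]],
  ],
)

```text
time_s: 5.15
tcp_pos: [0.488, 0.3653, 0.2274]
ee_rot: [[-0.923, 0.384, -0.002], [0.384, 0.923, -0.001], [0.001, -0.002, -1.0]]
wrist_force: [1.3, 0.8, -1.3]
gripper_width: 0.359
gripper_force: 30.0
```

Run:
```python
from h import *
np.set_printoptions(precision=4,suppress=True)
s=r.sense();print(s['tcp_pos'],s['ee_rot'],s['gripper_width'],s['gripper_force'])
c=snap('scene','s2')
u,v=w2p('s2',s['tcp_pos']).astype(int); print(u,v,w2p('s2',s['tcp_pos']-[0,0,.041]),w2p('s2',s['tcp_pos']+[0,0,.014]))
im=cv2.imread('pics/s2.png')[max(0,v-100):v+200,max(0,u-150):u+150]
cv2.imwrite('pics/s2c.png',cv2.resize(im,None,fx=2,fy=2))
```

```text
[0.488  0.3653 0.2274] [[-0.9234  0.3839 -0.0015]
 [ 0.3839  0.9234 -0.0012]
 [ 0.0009 -0.0017 -1.    ]] 0.3585396007085453 29.998275626072484
246 226 [249.4939 251.1912] [245.2446 217.3353]
```

View pics/s2c.png

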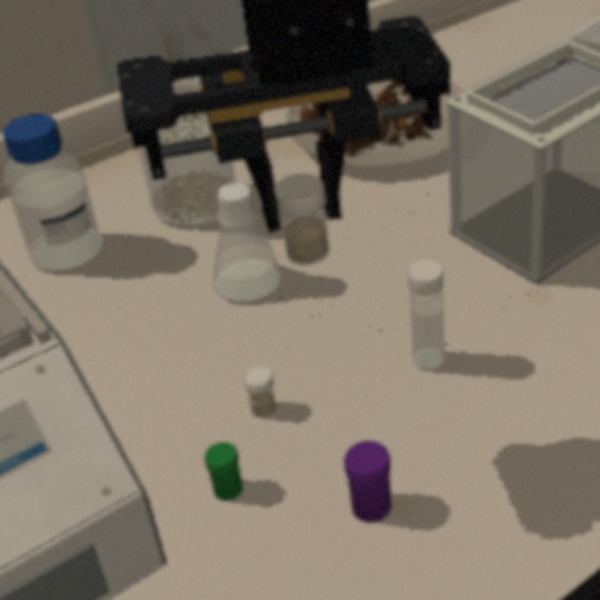

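The crop shows the jar held upright between the fingers, with its bottom edge at crop (307,257), which fits the predicted 41 mm below the TCP. The vial stands undisturbed.

Call:
servo_tool(
  commands=[
    [[1,-20,-24,-4,0,0,-0.094],[1,-47,-56,-10,0,0,-0.188],[1,-74,-88,-10,0,0,-0.282],[1,-101,-120,-10,0,0,-0.376],[1,-135,-160,-10,0,0,-0.471]],
  ],
)

```text
time_s: 5.7
tcp_pos: [0.5512, 0.1676, 0.2365]
ee_rot: [[-0.997, -0.082, 0.0], [-0.082, 0.997, 0.0], [-0.0, 0.0, -1.0]]
wrist_force: [1.3, 0.9, 0.8]
gripper_width: 0.357
gripper_force: 30.0
```

Call:
servo_tool(
  commands=[
    [[1,0,0,0,0,0,0],[1,0,0,0,0,0,0],[1,0,0,0,0,0,0],[1,0,0,0,0,0,0],[1,0,0,0,0,0,0]],
  ],
)

```text
time_s: 6.2
tcp_pos: [0.5509, 0.1697, 0.2365]
ee_rot: [[-0.997, -0.079, -0.0], [-0.079, 0.997, 0.0], [0.0, 0.0, -1.0]]
wrist_force: [1.0, 1.5, 0.5]
gripper_width: 0.359
gripper_force: 30.0
```

Call:
servo_tool(
  commands=[
    [[1,-7,-34,0,0,0,0],[1,-14,-68,0,0,0,0],[1,-21,-102,0,0,0,0],[1,-28,-136,0,0,0,0],[1,-28,-136,0,0,0,0]],
  ],
)

```text
time_s: 6.7
tcp_pos: [0.5901, 0.033, 0.2363]
ee_rot: [[-0.997, -0.074, -0.0], [-0.074, 0.997, -0.001], [0.0, -0.001, -1.0]]
wrist_force: [-0.7, 0.0, -0.5]
gripper_width: 0.358
gripper_force: 30.0
```

Run:
```python
from h import *
np.set_printoptions(precision=4,suppress=True)
s=r.sense();print(s['tcp_pos'],s['wrist_force'])
c=snap('scene','s3')
a=np.radians(4.4);X=np.array([np.cos(a),np.sin(a)]);Y=np.array([-X[1],X[0]])
im=cv2.imread('pics/s3.png')
for sx,sy in((1,1),(1,-1),(-1,1),(-1,-1)):
  for hx,hy,z,col in((.058,.08,.15,(0,0,255)),(.041,.070,.161,(255,0,0))):
    p=w2p('s3',[*(np.array([.582,.035])+sx*hx*X+sy*hy*Y),z]); cv2.circle(im,(int(p[0]*16),int(p[1]*16)),24,col,-1,shift=4)
cv2.imwrite('pics/s3c.png',cv2.resize(im[60:290,270:470],None,fx=2.6,fy=2.6))
```

```text
[0.5901 0.033  0.2363] [-0.7428  0.002  -0.5297]
```

View pics/s3c.png

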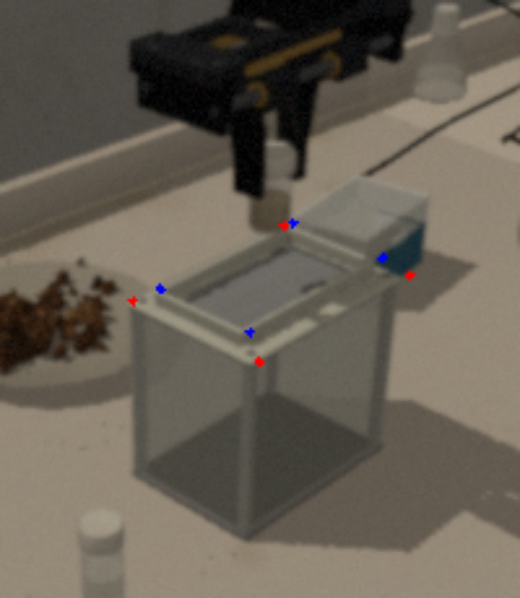

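The overlay of the predicted lid and collar corners fits the picture to within about 3 mm, and the jar hangs upright above the port. I'm going down.

Call:
servo_tool(
  commands=[
    [[1,0,2,10,0,0,0],[1,0,2,20,0,0,0],[1,0,2,30,0,0,0],[1,0,2,40,0,0,0],[1,0,2,45,0,0,0]],
  ],
)

```text
time_s: 7.25
tcp_pos: [0.5886, 0.0376, 0.1898]
ee_rot: [[-0.997, -0.078, -0.003], [-0.078, 0.997, -0.001], [0.003, -0.0, -1.0]]
wrist_force: [-0.6, 0.9, -0.9]
gripper_width: 0.36
gripper_force: 30.0
```

Call:
servo_tool(
  commands=[
    [[1,0,0,7,0,0,0],[1,0,0,14,0,0,0],[1,0,0,21,0,0,0],[1,0,0,28,0,0,0],[1,0,0,35,0,0,0]],
  ],
)

```text
time_s: 7.75
tcp_pos: [0.5898, 0.0372, 0.1564]
ee_rot: [[-0.997, -0.077, 0.001], [-0.077, 0.997, 0.0], [-0.001, 0.0, -1.0]]
wrist_force: [0.6, 0.0, 1.4]
gripper_width: 0.356
gripper_force: 30.0
```

Contact with the flap is light, as expected. On down by another 44 mm.

Call:
servo_tool(
  commands=[
    [[1,0,0,10,0,0,0],[1,0,0,20,0,0,0],[1,0,0,30,0,0,0],[1,0,0,40,0,0,0],[1,0,0,44,0,0,0]],
  ],
)

```text
time_s: 8.25
tcp_pos: [0.5886, 0.037, 0.1107]
ee_rot: [[-0.997, -0.077, -0.003], [-0.077, 0.997, -0.001], [0.003, -0.0, -1.0]]
wrist_force: [0.9, 0.1, 0.3]
gripper_width: 0.358
gripper_force: 30.0
```

Run:
```python
from h import *
s=r.sense();print(s['tcp_pos'],s['wrist_force'],s['gripper_width'],s['gripper_force'])
snap('scene','s4')
cv2.imwrite('pics/s4c.png',cv2.resize(cv2.imread('pics/s4.png')[60:290,270:470],None,fx=2.6,fy=2.6))
```

```text
[0.58856484 0.03700724 0.1107376 ] [0.91705739 0.06738499 0.28234006] 0.3576708210594548 29.99965926924812
```

View pics/s4c.png

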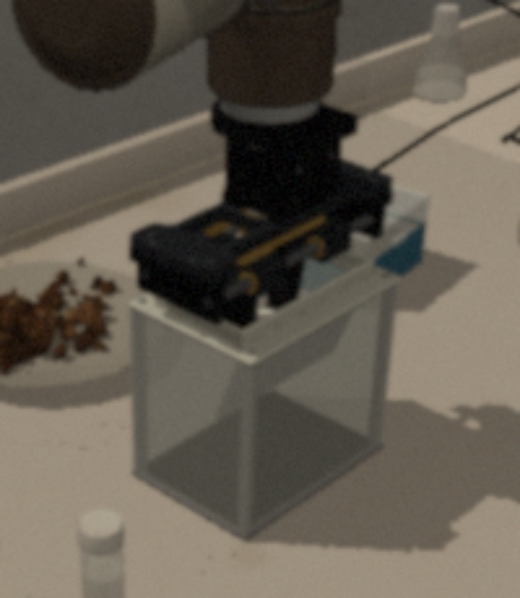

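The gripper body is just above the collar with the jar inside, and the force is small. Releasing now.

Call:
servo_tool(
  commands=[
    [[0.2,0,0,0,0,0,0],[0.2,0,0,0,0,0,0],[0.2,0,0,0,0,0,0],[0.2,0,0,0,0,0,0],[0.2,0,0,0,0,0,0]],
  ],
)

```text
time_s: 8.8
tcp_pos: [0.5897, 0.0373, 0.113]
ee_rot: [[-0.997, -0.077, 0.001], [-0.077, 0.997, 0.0], [-0.001, 0.0, -1.0]]
wrist_force: [0.8, 0.2, 0.6]
gripper_width: 0.723
gripper_force: 0.5
```

Call:
servo_tool(
  commands=[
    [[0.2,0,0,0,0,0,0],[0.2,0,0,0,0,0,0],[0.2,0,0,0,0,0,0],[0.2,0,0,0,0,0,0],[0.2,0,0,0,0,0,0]],
  ],
)

```text
time_s: 9.3
tcp_pos: [0.5894, 0.0372, 0.1126]
ee_rot: [[-0.997, -0.077, -0.0], [-0.077, 0.997, -0.0], [0.0, -0.0, -1.0]]
wrist_force: [-0.3, 0.4, 1.4]
gripper_width: 0.8
gripper_force: 0.5
```

Call:
servo_tool(
  commands=[
    [[0.2,0,0,-10,0,0,0],[0.2,0,0,-25,0,0,0],[0.2,0,0,-45,0,0,0],[0.2,0,0,-70,0,0,0],[0.2,0,0,-100,0,0,0]],
  ],
)

```text
time_s: 9.8
tcp_pos: [0.5883, 0.0369, 0.2131]
ee_rot: [[-0.997, -0.077, -0.003], [-0.077, 0.997, -0.001], [0.003, -0.0, -1.0]]
wrist_force: [0.3, 0.2, -1.1]
gripper_width: 0.801
gripper_force: 0.0
```

Call:
servo_tool(
  commands=[
    [[0.2,0,0,-30,0,0,0],[0.2,10,-40,-30,0,0,0],[0.2,20,-80,-30,0,0,0],[0.2,30,-120,-30,0,0,0],[0.2,40,-160,-30,0,0,0]],
  ],
)

```text
time_s: 10.3
tcp_pos: [0.5608, -0.1267, 0.2432]
ee_rot: [[-0.997, -0.078, -0.0], [-0.078, 0.997, 0.0], [0.0, 0.0, -1.0]]
wrist_force: [1.0, -0.2, -0.7]
gripper_width: 0.8
gripper_force: 0.0
```

Call:
servo_tool(
  commands=[
    [[0.2,0,-40,0,0,0,0],[0.2,0,-80,0,0,0,0],[0.2,0,-80,0,0,0,0],[0.2,0,-80,0,0,0,0],[0.2,0,-80,0,0,0,0]],
  ],
)

```text
time_s: 10.8
tcp_pos: [0.5677, -0.2045, 0.2427]
ee_rot: [[-0.997, -0.078, -0.0], [-0.078, 0.997, 0.0], [0.0, 0.0, -1.0]]
wrist_force: [-1.2, 0.2, -0.3]
gripper_width: 0.796
gripper_force: 0.0
```

Run:
```python
from h import *
s=r.sense();print(s['time_s'])
snap('scene','s5');snap('top','t5')
a=cv2.resize(cv2.imread('pics/s5.png')[100:290,270:450],None,fx=2.2,fy=2.2)
b=cv2.resize(cv2.imread('pics/t5.png')[150:280,340:500],(400,a.shape[0]))
cv2.imwrite('pics/5c.png',np.hstack([a,b]))
```

```text
10.8
```

View pics/5c.png

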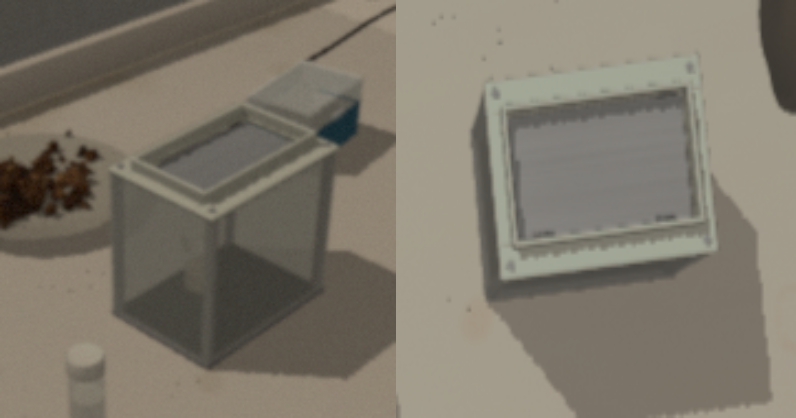

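The left view shows the jar on the box floor, faintly, at (193,268), and the vial still standing. The right view shows the flap level and shut, as it was at the start.

```bash
python3 -c "
from station import r
print(r.finish_job())"
```

```text
the job is handed in; nothing more can be done
None
```

The sample jar is inside the return box with the flap shut behind it, and the tall vial is still standing where it was; I handed the job in at about 11 s, well under the 35 s limit.

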